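# Clip the footrest pin on the drying tray

### The job

Pull the drying tray out of the grey cabinet all the way to its stop, then pick up the red-handled spring clip and push it sideways over the upright pin of the yellow footrest bracket, under the pin's head, until it snaps home. Leave the clip on the pin lying flat on the bracket with the tray still fully out, and do not disturb the other things on the bench.

Things in the scene. Friction and masses are not known exactly. Their poses are not given: they have to be found in the camera images.
- cabinet: grey steel drying cabinet fixed to the bench, 300 wide, 200 deep, 345 high, its upper part open in front. Origin at bench height under the middle of its front face; x points into the cabinet, away from the robot, y left, z up; it may stand turned by up to 0.2 rad.
- hood_edge (a point): middle of the lower front edge of the cabinet's roof, axes as the cabinet's. The roof is a hood sticking out 40 before the front face over the tray's handle, underside 327 above the bench, 105 above the handle. A gripper pointing straight down does not fit under it: lean the tool 25 to 40 degrees back towards the robot, fingers pointing forward and down.
- tray (a joint): how far the tray is pulled out, along the cabinet's -x: 0 fully in, 0.150 m at its stop. It stays where it is left, takes about 3 N to move and can be pushed back in as easily. At the start it stands 0 to 0.03 m open.
- tray_pull (a point): grip point of the tray's T-handle, axes as the cabinet's: centre of its dark stem, which lies along x, 12 wide (y), 16 high, 65 long from the steel front panel to a black crossbar; 38 before the panel. Crossbar 64 wide (y), 16 high, 12 thick, inner face 27 before this point: fingers on both sides of the stem pull against it. Panel 262 x 40 high, lower edge 20 below this point; bench 222 below.
- pin_seat (a point): on the axis of the upright steel pin, at the top of the yellow plate it stands on, axes as the cabinet's; moves with the tray; 93 behind tray_pull (x) and 24 above it. Bare shank 18 dia, 17 high; above it a head 32 dia, 13 high: the clip goes on only from the side. Plate 70 (x) by 180 (y), centred on the pin, both y ends open: pushing the clip along y, from either side, does not push the tray in.
- pin_head (a point): top centre of the pin's head, 30 above pin_seat. Until the tray is out it is under the cabinet's roof. Tray walls and front panel are 4 or more lower than the yellow plate; behind the plate (+x) lies a rubber footrest, also lower than the plate.
- clip: hairpin spring clip, 118 long, lying flat, tab up, left or right of the tray. Origin at its underside on its centre line; x points along the two legs to their open tips, z up. Red bar 18 wide, 12 high, x -20 to 38. Legs: 8 dia steel wire, centred 4 above the underside, 19 apart inside, bulging inwards to 11 apart at x 64, flaring to 32 apart at the tips, x 92. Loop end at x -30. About 0.1 kg.
- clip_tab (a point): centre of the clip's upright red tab, the part to grip: 12 thick along the clip's x, 26 wide in y, top 44 above the underside; this point is at x -12, 30 above the underside. Axes as the clip's.
- clip_seat (a point): where the pin's axis sits when the clip is home: on the clip's centre line, x 50 from its origin, at the underside; axes as the clip's. The bulges are then past the pin, and the pin is near the end of the red bar. Play along x about -3 to +4. The legs are sprung apart by the pin; pushing them over it takes about 8 N.
- sanding_block: bystander: blue sanding block, 120 x 65 x 36; origin under its centre. Leave alone.
- spray_can: bystander: upright black spray can, 66 dia, 170 tall; origin under its centre. Leave alone.
- paint_pot: bystander: upright blue paint jar, 84 dia, 100 tall; origin under its centre. Leave alone.
- tape_roll: bystander: yellow tape roll lying flat, 100 dia, 25 high; origin under its centre. Leave alone.
- green_roll: bystander: green tape roll lying flat, 100 dia, 20 high; origin under its centre. Leave alone.
- mixing_cup: bystander: white open mixing cup, 76 dia, 75 tall; origin under its centre. Leave alone.
- paint_brush: bystander: paint brush lying on the bench; origin under its middle. Leave alone.
Things that resemble listed ones, but are neither listed nor needed, are in the scene too. There is more than one size of the clip; the job needs the smallest.

How it is judged:
On the way, in this order (a step that is already met when the one before it is completed fails the run):
1. the tray is pulled out to its stop (within 5 mm) (value of joint tray above 0.145 m), for 0.2 s.
2. with the tray out, the clip has snapped home on the pin (value of joint tray above 0.145 m and horizontal distance between clip_seat and pin_seat below 0.007 m and z of clip_seat in the frame of pin_seat between -0.004 and 0.009 m and angle between clip's own z axis and vertical below 0.2 rad), for 0.2 s.
At the end, for the whole second after the job is handed in: The tray is within 5 mm of its stop (joint above 0.145 m); clip_seat is within 7 mm of the pin's axis horizontally and between -4 and +9 mm of the plate in height, the clip tilted less than 0.2 rad and at rest (all of step 2 and linear speed of clip below 0.02 m/s); the robot touches nothing.
It fails at once if a bystander (can, pot, cup, rolls, block or brush) is moved by more than 40 mm (distance of any of sanding_block, spray_can, paint_pot, tape_roll, green_roll, mixing_cup, paint_brush from where it was at the start of the episode above 0.04 m).
It also fails if it takes over 61 s, if anything falls off the work surface, if the arm or the gripper's body presses on something with over 40 N, if the wrist force passes 120 N, or if a joint passes its speed limit or range.

### The arm

A 7-joint arm with a two-finger parallel gripper is mounted at the origin on the work surface. World frame = base frame: x ahead of the robot, y to its left, z up, the work surface at z = 0. Lengths are in m, angles in rad, forces in N, time in s.
With the tool pointing down it reaches from about 0.4 to 0.85 m from the base axis. Payload 10.4 kg.
Tool frame: the origin (TCP) lies midway between the tips of the shut fingers; the grasp point (between the pads) lies 19 mm behind it; z points along the fingers, y is the line along which they close (so a half turn about z gives the same grasp; the last joint's range is limited). The gripper opens to 87 mm and grips with 3 to 60 N. Pads are 19 mm wide; open, the fingers measure 117 mm over their backs; the gripper's body (75 mm by 190 mm) begins 51 mm behind the grasp point.
Start: joints at [1.196, 0.332, -0.065, 1.46, 0.022, 1.35, -0.088], TCP at [0.215, -0.587, 0.223] pointing down, gripper open.
Joint ranges: [-2.6, 2.6], [-0.5, 2.12], [-1.47, 1.34], [0.16, 2.42], [-1.27, 4.41], [0.06, 2.06], [-2.6, 2.6]. Speed limits (rad/s): [2.22, 2.22, 2.79, 2.79, 3.14, 3.14, 3.14].

### API

Orientations are given as a unit quaternion [x, y, z, w].
In Python, from bench import r gives the robot as it stands.
- The arm moves only by the tool carry_out, never from a script. Its argument "steps" is a list that holds one entry, the list of rows, each a list of 6 numbers: the shift along the tool's x, y, z in cm, then the turn, a rotation vector about the tool's x, y, z in rad. In form: [[[dx, dy, dz, wx, wy, wz], ...]]. A call has 1 to 20 rows; each row is the pose to reach, as a shift and turn from the pose commanded when the call began, along the tool's axes at that moment; what a row does not reach only later rows make up. A row lasts 1/12 s, in which the tool goes at most 41.7 mm and 7.16 degrees, less where a joint would pass 70% of its speed; a pose out of reach is approached as far as the arm can. A call with a gripper value outside its range is refused whole. "hand" is the closure, from -1 (fully open) to 1 (shut), set as the call begins (left out, the last holds). The fingers move at their own pace and stop on an object; "squeeze" is the grip in N (left out, the last holds). Time passes only in rows, so rows that repeat a pose let the fingers close. It gives the time, the measured TCP pose, the force, the opening and the grip force at its end, in the units of the state.
- r.read_state(): the state, without advancing time (a new reading comes with each control period).
- r.camera(name): name is "scene" or "top" or "wrist"; returns the picture (420x560x3 uint8, red, green, blue); there is no depth.
- r.camera_params(name): a dict with "fx", "fy", "cx", "cy" (pixels), "D" ([k1, k2, p1, p2, k3] as OpenCV has them; the pictures are not rectified), "view" (4x4, takes a point from world to camera coordinates). Camera axes: x right, y up, looking along -z (the intrinsics and any distortion apply to the point x, -y, -z); pixel columns grow to the right and rows downward; lengths in m; the calibration is good to about 2 mm. A picture is of the moment at which its call begins: read the wrist's pose just before it. camera_params takes no time and is no camera call; for the wrist camera it gives the pose at the moment of the call.
- r.close_job(): hands the job in; it is judged then, once.
The state is a dict: "time": time; "joint_positions": joint angles; "joint_vel": joint speeds; "joint_torque": joint torques, N m; "ee_pos": TCP position; "eef_rot": TCP orientation; "ft_force": force on the tool from outside, world axes, zero at the start; "torque": the same for the moment, N m; "width": finger opening in m; "grip_force": force on a finger pad.
Only numpy, scipy, OpenCV 4.12 (cv2) and the standard library are available. Lean on these libraries where they do the work, as an engineer would, in place of code of your own. Each camera call takes 0.05 s, during which the arm holds its last target. There are 200 camera calls.

## Working session

There is one attempt and no reset: what is moved stays moved. The work goes in short steps, Python scripts to look and compute and a tool call to move; the robot and the scene stay as the last step left them, time stands still between calls to the robot, and variables do not carry over. Pictures are saved under pics/ and viewed, at most 10 in all, crops included, and the job is handed in when it is done.

Besides the shell and the picture viewer there is one more tool, called after "Request:" by a JSON object that holds its "name" and its "arguments". carry_out: Moves the arm, as the interface text tells. Its arguments: {"type":"object","properties":{"steps":{"type":"array","items":{"type":"array","items":{"type":"array","items":{"type":"number"}}}},"hand":{"type":"number"},"squeeze":{"type":"number"}},"required":["steps"]}

```bash
mkdir -p pics; ls
python3 - <<'E'
from bench import r
import cv2,numpy as np
s=r.read_state();print(s['time'],s['ee_pos'],s['eef_rot'],s['width'])
for n in('scene','top'):
    im=r.camera(n);cv2.imwrite(f'pics/{n}0.png',im[:,:,::-1])
    p=r.camera_params(n);print(n,p['fx'],p['fy'],p['cx'],p['cy'],p['D']);print(np.round(p['view'],4).tolist())
E
```

```text
pics
0.0 [ 0.21521854 -0.58636776  0.22174511] [ 9.84570188e-01  1.74988670e-01 -1.79822319e-04 -6.91106648e-04] 0.08669973360835492
scene 515.1799350112981 515.1799350112981 271.5232255757632 205.65908734957844 [-0.01157911  0.          0.          0.          0.        ]
[[0.8483, -0.5294, -0.0069, -0.4452], [0.4366, 0.6922, 0.5747, -0.3476], [-0.2995, -0.4905, 0.8184, -1.4814], [0.0, 0.0, 0.0, 1.0]]
top 489.9102038664258 489.9102038664258 281.60517035785995 207.0073039230441 [-0.07562359  0.          0.          0.          0.        ]
[[0.0017, -1.0, -0.008, 0.0105], [0.9819, 0.0001, 0.1893, -0.561], [-0.1893, -0.0081, 0.9819, -1.6957], [0.0, 0.0, 0.0, 1.0]]
```

View pics/scene0.png

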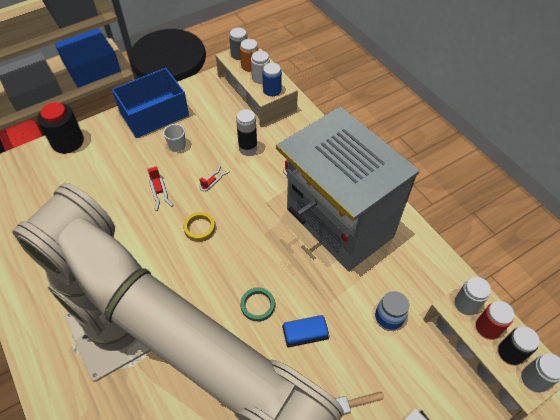

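View pics/top0.png

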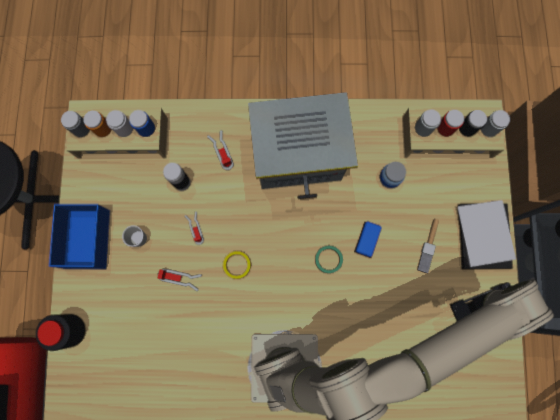

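The top view shows three red clips: (222,150) big, (196,228) small and (178,277) big. The handle crossbar is at about (307,197), with its stem just above. The yellow tape roll, the drop box and the cup lie near the small clip. I'll measure all three and take a close crop.

```bash
cat > h.py <<'E'
import cv2,numpy as np
from bench import r
from scipy.spatial.transform import Rotation as R
def ray(n,uv,p=None):
    p=p or r.camera_params(n);K=np.array([[p['fx'],0,p['cx']],[0,p['fy'],p['cy']],[0,0,1]])
    q=cv2.undistortPoints(np.array(uv,float).reshape(-1,1,2),K,np.array(p['D'],float)).reshape(-1,2)
    V=np.array(p['view']);d=np.c_[q[:,0],-q[:,1],-np.ones(len(q))]@V[:3,:3]
    return -V[:3,:3].T@V[:3,3],d
def onz(n,uv,z,p=None):
    o,d=ray(n,uv,p);return o+d*((z-o[2])/d[:,2])[:,None]
def proj(n,X,p=None):
    p=p or r.camera_params(n);K=np.array([[p['fx'],0,p['cx']],[0,p['fy'],p['cy']],[0,0,1]])
    V=np.array(p['view']);c=np.atleast_2d(X)@V[:3,:3].T+V[:3,3];c=c*[1,-1,-1]
    return cv2.projectPoints(c,np.zeros(3),np.zeros(3),K,np.array(p['D'],float))[0].reshape(-1,2)
def blobs(im,lo,hi,amin=15):
    m=cv2.inRange(cv2.cvtColor(im,cv2.COLOR_RGB2HSV),lo,hi)
    n,l,st,c=cv2.connectedComponentsWithStats(m);return [(st[i],c[i],l==i) for i in range(1,n) if st[i][4]>=amin]
E
python3 - <<'E'
from h import *
im=cv2.imread('pics/top0.png')
a=cv2.resize(im[85:210,240:370],None,fx=4,fy=4,interpolation=cv2.INTER_CUBIC)
b=cv2.resize(im[205:250,170:215],None,fx=6,fy=6,interpolation=cv2.INTER_CUBIC)
o=np.zeros((500,800,3),np.uint8);o[:,:520]=a;o[:270,525:795]=b
cv2.imwrite('pics/c1.png',o)
s=cv2.imread('pics/scene0.png')[100:270,265:425]
cv2.imwrite('pics/c2.png',cv2.resize(s,None,fx=3.5,fy=3.5,interpolation=cv2.INTER_CUBIC))
rgb=im[:,:,::-1].copy()
for st,c,m in blobs(rgb,(0,170,90),(6,255,255)):
    X=onz('top',[c],0.012)[0];ys,xs=np.nonzero(m);P=onz('top',np.c_[xs,ys],0.012)[:,:2];P=P-P.mean(0)
    u,sv,vt=np.linalg.svd(P,full_matrices=False);print(c.round(1),st[4],X.round(3),'axis',vt[0].round(2),np.ptp(P@vt.T,axis=0).round(3))
E
```

```text
[448.8 124.5] 21 [ 0.89  -0.626  0.012] axis [-0.68 -0.73] [0.065 0.018]
[223.9 156. ] 87 [0.764 0.228 0.012] axis [-0.93 -0.38] [0.058 0.027]
[196.6 234.4] 60 [0.468 0.32  0.012] axis [-0.97 -0.25] [0.05  0.023]
[160.1 273.9] 31 [0.324 0.448 0.012] axis [-0.98  0.2 ] [0.029 0.013]
[172.3 276.5] 87 [0.315 0.403 0.012] axis [-0.22 -0.98] [0.058 0.019]
[ 49.1 332.8] 473 [0.111 0.842 0.012] axis [-0.89 -0.45] [0.087 0.089]
[ 16.7 372. ] 1565 [-0.029  0.953  0.012] axis [-0.97 -0.25] [0.28  0.132]
```

View pics/c1.png

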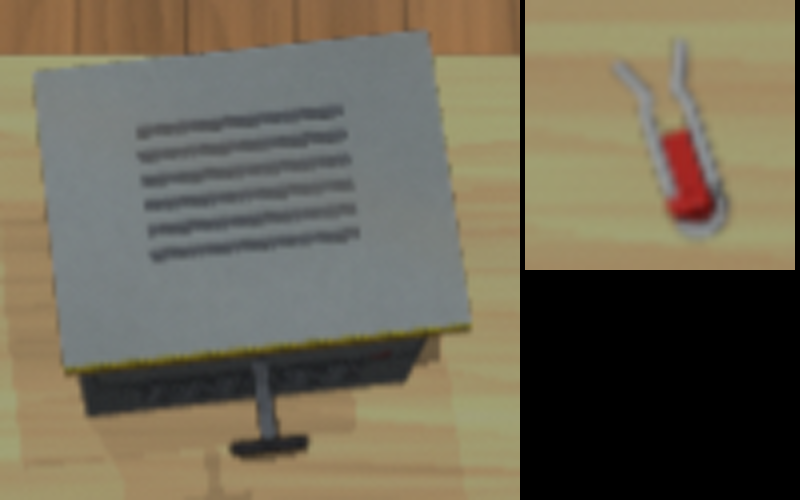

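View pics/c2.png

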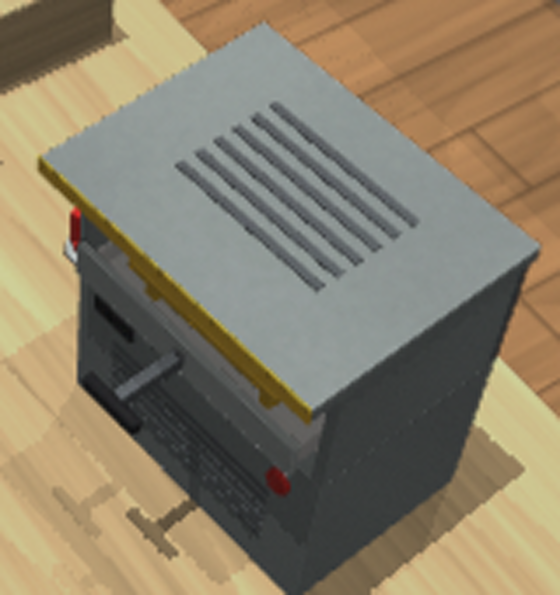

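The close crop shows the small clip with its loop at crop (700,233) and its tips at (617,63) and (680,42). The handle crossbar is at crop (269,445) and the roof corners are clear.

Run:
```python
from h import *
A=lambda x,y:(240+(x+.5)/4-.5,85+(y+.5)/4-.5)
B=lambda x,y:(170+(x-525+.5)/6-.5,205+(y+.5)/6-.5)
S=lambda x,y:(265+(x+.5)/3.5-.5,100+(y+.5)/3.5-.5)
c=onz('top',[A(65,370),A(470,325),A(430,30),A(35,72)],.345)[:,:2];print('roof',c.round(4).tolist())
for i in range(4):
    d=c[i]-c[i-1];print(np.linalg.norm(d).round(3),d.round(3))
cs=onz('scene',[S(38,160),S(312,416),S(540,246),S(264,22)],.345)[:,:2];print('roof scene',cs.round(4).tolist())
print('bar top',onz('top',[A(231,441),A(269,441),A(308,436),A(260,365)],.230).round(4).tolist())
print('bar scene',onz('scene',[S(83,375),S(138,428),S(111,401)],.230).round(4).tolist())
t=onz('top',[B(617,63),B(680,42)],.004);l=onz('top',[B(702,235)],.004)[0];m=t.mean(0)
print('clip',t.round(4),l.round(4),np.linalg.norm(m-l),np.arctan2(*(m-l)[[1,0]]), np.linalg.norm(t[0]-t[1]))
```

```text
roof [[0.5962, 0.086], [0.6312, -0.219], [0.8699, -0.1952], [0.835, 0.1124]]
0.24 [-0.239 -0.026]
0.307 [ 0.035 -0.305]
0.24 [0.239 0.024]
0.31 [-0.035  0.308]
roof scene [[0.5918, 0.0821], [0.6271, -0.2257], [0.8667, -0.1941], [0.8328, 0.1111]]
bar top [[0.5668, -0.0411, 0.23], [0.5668, -0.0717, 0.23], [0.5709, -0.1031, 0.23], [0.6298, -0.0649, 0.23]]
bar scene [[0.555, -0.0433, 0.23], [0.5638, -0.1086, 0.23], [0.5601, -0.0761, 0.23]]
clip [[0.5402 0.3671 0.004 ]
 [0.5534 0.3287 0.004 ]] [0.4345 0.3112 0.004 ] 0.1181627872317544 0.31550965723367813 0.0405997058982359
```

```bash
cat >> h.py <<'E'
YAW=0.110
xc=np.array([np.cos(YAW),np.sin(YAW),0]);yc=np.array([-np.sin(YAW),np.cos(YAW),0]);zw=np.array([0,0,1.])
def leanR(a): # tool leaned back by a, tool y = -yc
    z=np.sin(a)*xc-np.cos(a)*zw;return np.c_[np.cross(-yc,z),-yc,z]
def downR(yaw): # pointing down, tool y at yaw
    y=np.array([np.cos(yaw),np.sin(yaw),0]);return np.c_[np.cross(y,-zw),y,-zw]
def delta(g,Rt): # g: wanted grasp point
    s=r.read_state();R0=R.from_quat(s['eef_rot']).as_matrix()
    t=np.array(g)+0.019*Rt[:,2]
    d=R0.T@(t-s['ee_pos'])*100;w=R.from_matrix(R0.T@Rt).as_rotvec()
    print('row',d.round(2),w.round(3),'dist',np.linalg.norm(d).round(2),'ang',np.degrees(np.linalg.norm(w)).round(1),'time',s['time'])
E
python3 -c "
from h import *
Rt=leanR(np.radians(30));g=np.array([.593,-.0705,.222])
delta(g-.12*Rt[:,2],Rt);print(Rt)"
```

```text
row [ 48.34 -36.63  -8.72] [-0.065  0.521  0.236] dist 61.27 ang 33.0 time 0.1
[[ 0.86079123  0.1097783   0.49697805]
 [ 0.0950708  -0.9939561   0.05488915]
 [ 0.5        -0.         -0.8660254 ]]
```

Request:
{"name": "carry_out", "arguments": {"steps": [[[24, -18, -8, 0, 0, 0], [24, -18, -8, 0, 0, 0], [24, -18, -8, 0, 0, 0.1], [24, -18, -8, 0, 0, 0.1], [24, -18, -8, -0.03, 0.2, 0.1], [48.3, -36.6, -8.7, -0.065, 0.521, 0.236], [48.3, -36.6, -8.7, -0.065, 0.521, 0.236], [48.3, -36.6, -8.7, -0.065, 0.521, 0.236], [48.3, -36.6, -8.7, -0.065, 0.521, 0.236], [48.3, -36.6, -8.7, -0.065, 0.521, 0.236], [48.3, -36.6, -8.7, -0.065, 0.521, 0.236], [48.3, -36.6, -8.7, -0.065, 0.521, 0.236], [48.3, -36.6, -8.7, -0.065, 0.521, 0.236], [48.3, -36.6, -8.7, -0.065, 0.521, 0.236], [48.3, -36.6, -8.7, -0.065, 0.521, 0.236], [48.3, -36.6, -8.7, -0.065, 0.521, 0.236], [48.3, -36.6, -8.7, -0.065, 0.521, 0.236], [48.3, -36.6, -8.7, -0.065, 0.521, 0.236], [48.3, -36.6, -8.7, -0.065, 0.521, 0.236]]], "hand": -1, "squeeze": 30}}

```text
time: 1.68
ee_pos: [0.5421, -0.078, 0.3091]
eef_rot: [0.965, 0.052, 0.258, -0.013]
ft_force: [0.1, -1.2, -0.2]
width: 0.0871
grip_force: 0.0
```

```bash
python3 -c "
from h import *
Rt=leanR(np.radians(30));g=np.array([.593,-.0705,.222])
delta(g-.12*Rt[:,2],Rt);delta(g,Rt)
p=r.camera_params('wrist');im=r.camera('wrist');cv2.imwrite('pics/w1.png',im[:,:,::-1])
print(proj('wrist',[g,g-.022*xc,g+.043*xc,[.565,-.073,.23]],p).round(0))"
```

```text
row [ 0.1  -0.19  0.02] [ 0.002  0.    -0.001] dist 0.21 ang 0.1 time 1.6833
row [ 0.1  -0.22 12.02] [ 0.002  0.    -0.001] dist 12.02 ang 0.1 time 1.6833
[[274. 208.]
 [274. 234.]
 [274. 160.]
 [274. 239.]]
```

View pics/w1.png

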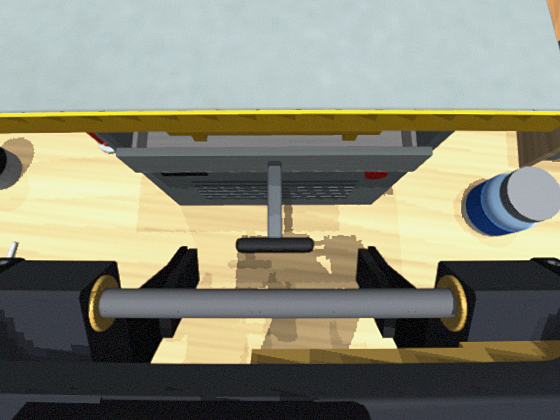

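The wrist view shows the stem at column 275 and the crossbar at (275,245), as predicted to within a few mm. Next I descend along the tool axis and grip the stem.

Request:
{"name": "carry_out", "arguments": {"steps": [[[-0.1, -0.2, 4, 0, 0, 0], [-0.1, -0.2, 7, 0, 0, 0], [-0.1, -0.2, 9, 0, 0, 0], [-0.1, -0.2, 10.5, 0, 0, 0], [-0.1, -0.2, 11.8, 0, 0, 0], [-0.1, -0.2, 11.8, 0, 0, 0], [-0.1, -0.2, 11.8, 0, 0, 0]]]}}

```text
time: 2.32
ee_pos: [0.5997, -0.0691, 0.2062]
eef_rot: [0.965, 0.053, 0.258, -0.014]
ft_force: [0.7, 0.4, -0.5]
width: 0.087
grip_force: 0.0
```

Request:
{"name": "carry_out", "arguments": {"steps": [[[0, 0, 0, 0, 0, 0], [0, 0, 0, 0, 0, 0], [0, 0, 0, 0, 0, 0], [0, 0, 0, 0, 0, 0], [0, 0, 0, 0, 0, 0], [0, 0, 0, 0, 0, 0], [0, 0, 0, 0, 0, 0], [0, 0, 0, 0, 0, 0]]], "hand": 1, "squeeze": 30}}

```text
time: 2.98
ee_pos: [0.6003, -0.0685, 0.2069]
eef_rot: [0.964, 0.053, 0.259, -0.013]
ft_force: [-0.7, -0.0, 1.5]
width: 0.0416
grip_force: 0.0
```

Request:
{"name": "carry_out", "arguments": {"steps": [[[0, 0, 0, 0, 0, 0], [0, 0, 0, 0, 0, 0], [0, 0, 0, 0, 0, 0], [0, 0, 0, 0, 0, 0], [0, 0, 0, 0, 0, 0], [0, 0, 0, 0, 0, 0], [-0.43, 0, -0.25, 0, 0, 0], [-1.3, 0, -0.75, 0, 0, 0], [-2.6, 0, -1.5, 0, 0, 0], [-3.46, 0, -2.0, 0, 0, 0]]]}}

```text
time: 3.82
ee_pos: [0.56, -0.074, 0.2069]
eef_rot: [0.964, 0.053, 0.259, -0.013]
ft_force: [3.8, -5.1, -4.5]
width: 0.0118
grip_force: 30.0
```

Width is 11.8 mm, so the stem is gripped and the tray is moving.

Request:
{"name": "carry_out", "arguments": {"steps": [[[-1.3, 0, -0.75, 0, 0, 0], [-2.6, 0, -1.5, 0, 0, 0], [-3.9, 0, -2.25, 0, 0, 0], [-5.2, 0, -3.0, 0, 0, 0], [-6.5, 0, -3.75, 0, 0, 0], [-7.36, 0, -4.25, 0, 0, 0], [-7.36, 0, -4.25, 0, 0, 0]]]}}

```text
time: 4.4
ee_pos: [0.4746, -0.0837, 0.2068]
eef_rot: [0.964, 0.052, 0.259, -0.012]
ft_force: [-1.3, -6.6, -2.1]
width: 0.0118
grip_force: 30.0
```

Request:
{"name": "carry_out", "arguments": {"steps": [[[-0.43, 0, -0.25, 0, 0, 0], [-0.87, 0, -0.5, 0, 0, 0], [-1.3, 0, -0.75, 0, 0, 0], [-1.3, 0, -0.75, 0, 0, 0]]]}}

```text
time: 4.73
ee_pos: [0.4642, -0.0849, 0.2086]
eef_rot: [0.963, 0.053, 0.263, -0.011]
ft_force: [39.6, -9.3, -23.2]
width: 0.0118
grip_force: 44.4
```

Request:
{"name": "carry_out", "arguments": {"steps": [[[0.3, 0, 0.17, 0, 0, 0], [0.3, 0, 0.17, 0, 0, 0], [0.3, 0, 0.17, 0, 0, 0]]]}}

```text
time: 4.98
ee_pos: [0.4659, -0.0847, 0.2084]
eef_rot: [0.964, 0.053, 0.26, -0.012]
ft_force: [4.2, -6.0, 2.3]
width: 0.0117
grip_force: 42.5
```

Request:
{"name": "carry_out", "arguments": {"steps": [[[0, 0, 0, 0, 0, 0], [0, 0, 0, 0, 0, 0], [0, 0, 0, 0, 0, 0], [0, 0, 0, 0, 0, 0], [0, 0, 0, 0, 0, 0], [0, 0, 0, 0, 0, 0], [0, 0, 0, 0, 0, 0], [0, 0, 0, 0, 0, 0], [0, 0, 0, 0, 0, 0], [0, 0, 0, 0, 0, 0], [0, 0, 0, 0, 0, 0], [0, 0, -1, 0, 0, 0], [0, 0, -3, 0, 0, 0], [0, 0, -6, 0, 0, 0], [0, 0, -10, 0, 0, 0], [0, 0, -13, 0, 0, 0], [0, 0, -15, 0, 0, 0], [0, 0, -15, 0, 0, 0]]], "hand": -1}}

```text
time: 6.48
ee_pos: [0.4213, -0.0823, 0.3108]
eef_rot: [0.964, 0.069, 0.255, -0.026]
ft_force: [0.7, 3.4, 0.2]
width: 0.0869
grip_force: 0.0
```

Run:
```python
from h import *
Rt=downR(.3155);g=np.array([.4516,.3168,.034])
delta(g+[0,0,.16],Rt)
for n in('top','scene'):
    im=r.camera(n);cv2.imwrite(f'pics/{n}1.png',im[:,:,::-1])
a=cv2.resize(cv2.imread('pics/top1.png')[130:250,250:370],None,fx=4,fy=4,interpolation=cv2.INTER_CUBIC)
b=cv2.resize(cv2.imread('pics/scene1.png')[150:260,240:320],None,fx=4,fy=4,interpolation=cv2.INTER_CUBIC)
o=np.zeros((480,800,3),np.uint8);o[:,:480]=a;o[:440,480:800]=b;cv2.imwrite('pics/c3.png',o)
```

```text
row [  0.66 -38.84  16.65] [ 0.439 -0.391 -1.701] dist 42.26 ang 103.1 time 6.4833
```

View pics/c3.png

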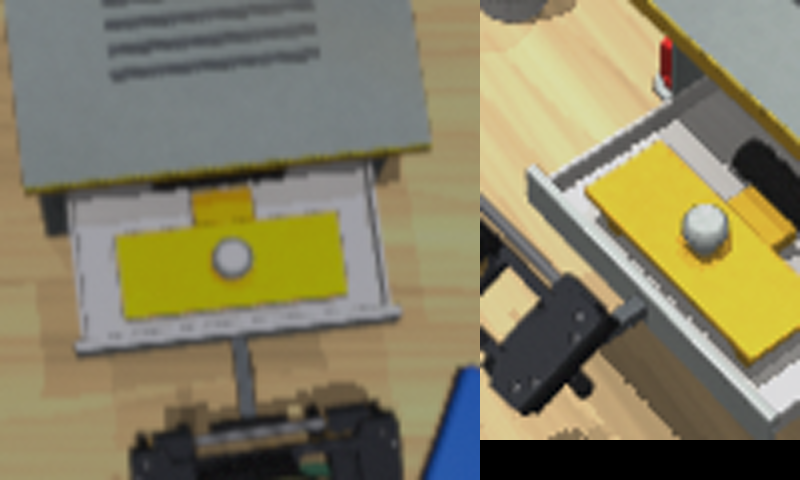

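The tray is out. The pin head is at crop (232,258) and the yellow plate is fully visible. Measuring these, then moving above the clip.

Request:
{"name": "carry_out", "arguments": {"steps": [[[0.3, -10, 2, 0, 0, -0.2], [0.66, -20, 8, 0.2, -0.2, -0.5], [0.66, -30, 12, 0.3, -0.3, -0.9], [0.66, -38.8, 16.6, 0.44, -0.39, -1.7], [0.66, -38.8, 16.6, 0.44, -0.39, -1.7], [0.66, -38.8, 16.6, 0.44, -0.39, -1.7], [0.66, -38.8, 16.6, 0.44, -0.39, -1.7], [0.66, -38.8, 16.6, 0.44, -0.39, -1.7], [0.66, -38.8, 16.6, 0.44, -0.39, -1.7], [0.66, -38.8, 16.6, 0.44, -0.39, -1.7], [0.66, -38.8, 16.6, 0.44, -0.39, -1.7], [0.66, -38.8, 16.6, 0.44, -0.39, -1.7], [0.66, -38.8, 16.6, 0.44, -0.39, -1.7], [0.66, -38.8, 16.6, 0.44, -0.39, -1.7], [0.66, -38.8, 16.6, 0.44, -0.39, -1.7], [0.66, -38.8, 16.6, 0.44, -0.39, -1.7], [0.66, -38.8, 16.6, 0.44, -0.39, -1.7], [0.66, -38.8, 16.6, 0.44, -0.39, -1.7], [0.66, -38.8, 16.6, 0.44, -0.39, -1.7]]]}}

```text
time: 8.17
ee_pos: [0.4609, 0.3014, 0.1701]
eef_rot: [0.601, 0.799, -0.003, -0.001]
ft_force: [0.1, 0.3, 0.4]
width: 0.087
grip_force: 0.0
```

Run:
```python
from h import *
A=lambda x,y:(250+(x+.5)/4-.5,130+(y+.5)/4-.5)
S=lambda x,y:(240+(x-480+.5)/4-.5,150+(y+.5)/4-.5)
print('head top',onz('top',[A(232,257)],.2695).round(4),'scene',onz('scene',[S(705,229)],.2695).round(4))
q=onz('top',[A(116,235),A(338,211),A(348,296),A(126,320)],.246)[:,:2];c=q.mean(0);e=q[1]-q[0]+q[2]-q[3]
print('plate',q.round(4).tolist(),c.round(4),np.linalg.norm(q-np.roll(q,1,0),axis=1).round(3),'yaw',np.arctan2(e[0],-e[1]))
delta(np.array([.4516,.3168,.034]),downR(.3155))
p=r.camera_params('wrist');im=r.camera('wrist');cv2.imwrite('pics/w2.png',im[:,:,::-1])
for st,c,m in blobs(im,(0,150,80),(8,255,255),60):print(st,c.round(1),onz('wrist',[c],.03,p).round(4))
d=np.array([np.cos(.3155),np.sin(.3155),0]);o=np.array([.463,.3205,0])
print(proj('wrist',[o-.012*d+.044*zw,o-.03*d,o+.092*d,o+.038*d+.012*zw],p).round(0))
```

```text
head top [[ 0.5613 -0.0723  0.2695]] scene [[ 0.5563 -0.0771  0.2695]]
plate [[0.5845, 0.0191], [0.6043, -0.1586], [0.5349, -0.1652], [0.5154, 0.0109]] [ 0.5598 -0.0735] [0.07  0.179 0.07  0.177] yaw 0.11017712231877765
row [ 1.78 -0.38 15.51] [-0.006  0.002 -0.035] dist 15.62 ang 2.1 time 8.1667
[141   0  31  13 232] [159.    4.3] [[0.3183 0.4341 0.03  ]]
[ 130   12   46   72 1720] [152.4  48.1] [[0.319  0.3997 0.03  ]]
[ 262  170   58   33 1107] [287.8 181.4] [[0.4629 0.3205 0.03  ]]
[[275. 185.]
 [258. 177.]
 [376. 173.]
 [326. 176.]]
```

View pics/w2.png

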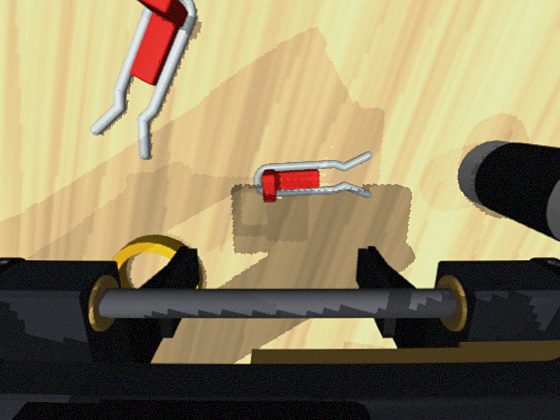

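The clip lies with its loop at (254,178), tips at (371,154) and (370,194), and tab at (270,186). That is about 4–5 mm further back along its axis than first estimated, so I'm refining.

Run:
```python
from h import *
p=r.camera_params('wrist')
L,a,b=onz('wrist',[(254,178),(371,154),(370.5,194)],.004,p);m=(a+b)/2;d=(m-L)/np.linalg.norm(m-L)
print(L,m,np.linalg.norm(m-L),np.linalg.norm(a-b),np.arctan2(d[1],d[0]))
im=cv2.cvtColor(cv2.imread('pics/w2.png'),cv2.COLOR_BGR2HSV)
k=cv2.inRange(im[165:206,258:325],(0,150,60),(8,255,255))>0
rows=k.sum(1);cols=k.sum(0);print(rows.tolist());print(cols.tolist())
print('tabtop',onz('wrist',[(270,186)],.044,p).round(4))
t=L+.018*d;print('tab',t.round(4))
```

```text
[0.43070813 0.30948356 0.004     ] [0.54437504 0.34633881 0.004     ] 0.11949257984291821 0.04141664909085201 0.31354340669246406
[0, 0, 0, 0, 0, 23, 43, 48, 50, 51, 53, 56, 56, 56, 55, 55, 58, 57, 54, 53, 56, 54, 53, 37, 22, 13, 13, 12, 13, 8, 9, 7, 10, 9, 7, 10, 11, 6, 0, 0, 0]
[0, 0, 0, 0, 11, 21, 26, 27, 32, 31, 28, 30, 29, 30, 29, 27, 30, 24, 15, 13, 14, 15, 17, 18, 18, 17, 19, 18, 19, 18, 17, 18, 18, 18, 18, 18, 17, 17, 18, 18, 18, 16, 19, 18, 18, 18, 18, 16, 18, 18, 18, 18, 16, 18, 17, 16, 18, 18, 17, 15, 16, 1, 0, 0, 0, 0, 0]
tabtop [[0.4474 0.3148 0.044 ]]
tab [0.4478 0.315  0.004 ]
```

```bash
python3 -c "
from h import *
delta(np.array([.4477,.315,.036]),downR(.314))"
```

```text
row [ 1.69 -0.81 15.33] [-0.005  0.002 -0.033] dist 15.44 ang 1.9 time 8.2167
```

Request:
{"name": "carry_out", "arguments": {"steps": [[[1.7, -0.8, 4, 0, 0, -0.033], [1.7, -0.8, 8, 0, 0, -0.033], [1.7, -0.8, 11, 0, 0, -0.033], [1.7, -0.8, 13, 0, 0, -0.033], [1.7, -0.8, 14.5, 0, 0, -0.033], [1.7, -0.8, 15.3, -0.005, 0.002, -0.033], [1.7, -0.8, 15.3, -0.005, 0.002, -0.033], [1.7, -0.8, 15.3, -0.005, 0.002, -0.033]]]}}

```text
time: 8.88
ee_pos: [0.4475, 0.316, 0.0179]
eef_rot: [0.587, 0.81, -0.0, -0.0]
ft_force: [-0.1, -0.2, 0.3]
width: 0.0871
grip_force: 0.0
```

Request:
{"name": "carry_out", "arguments": {"steps": [[[0, 0, 0, 0, 0, 0], [0, 0, 0, 0, 0, 0], [0, 0, 0, 0, 0, 0], [0, 0, 0, 0, 0, 0], [0, 0, 0, 0, 0, 0], [0, 0, 0, 0, 0, 0], [0, 0, 0, 0, 0, 0], [0, 0, 0, 0, 0, 0], [0, 0, 0, 0, 0, 0], [0, 0, 0, 0, 0, 0], [0, 0, 0, 0, 0, 0], [0, 0, 0, 0, 0, 0], [0, 0, 0, 0, 0, 0], [0, 0, 0, 0, 0, 0]]], "hand": 1, "squeeze": 40}}

```text
time: 10.05
ee_pos: [0.4473, 0.316, 0.0173]
eef_rot: [0.586, 0.81, -0.0, -0.0]
ft_force: [-0.3, 0.4, 0.6]
width: 0.0119
grip_force: 40.0
```

```bash
python3 -c "
from h import *
s=r.read_state();print(s['ee_pos'],R.from_quat(s['eef_rot']).as_matrix().round(3).tolist(),s['width'],s['grip_force'])
pin=np.array([.559,-.074,.246])
delta(pin+.16*yc+[0,0,.036+.07],downR(YAW-np.pi/2))"
```

```text
[0.44734962 0.31601223 0.01727389] [[-0.312, 0.95, -0.001], [0.95, 0.312, -0.0], [0.0, -0.001, -1.0]] 0.0118826119933782 39.999764766544104
row [-24.88   1.69 -31.57] [-1.000e-03  1.000e-03  1.778e+00] dist 40.24 ang 101.9 time 10.05
```

Request:
{"name": "carry_out", "arguments": {"steps": [[[0, 0, -2, 0, 0, 0], [0, 0, -5, 0, 0, 0], [0, 0, -9, 0, 0, 0], [0, 0, -13, 0, 0, 0], [0, 0, -17, 0, 0, 0.1], [0, 0, -21, 0, 0, 0.2], [0, 0, -25, 0, 0, 0.3], [0, 0, -28, 0, 0, 0.4], [0, 0, -31.6, 0, 0, 0.5], [-3, 0, -31.6, 0, 0, 0.6], [-6, 0, -31.6, 0, 0, 0.72], [-9, 0, -31.6, 0, 0, 0.84], [-12, 0, -31.6, 0, 0, 0.96], [-15, 0.5, -31.6, 0, 0, 1.08], [-18, 1, -31.6, 0, 0, 1.2], [-20, 1.7, -31.6, 0, 0, 1.32], [-22, 1.7, -31.6, 0, 0, 1.44], [-23, 1.7, -31.6, 0, 0, 1.56], [-24, 1.7, -31.6, 0, 0, 1.68], [-24.9, 1.7, -31.6, 0, 0, 1.778]]]}}

```text
time: 11.72
ee_pos: [0.5416, 0.084, 0.333]
eef_rot: [0.999, 0.052, -0.001, 0.0]
ft_force: [0.5, -0.6, -1.3]
width: 0.0118
grip_force: 40.0
```

Run:
```python
from h import *
s=r.read_state();print(s['ee_pos'],R.from_quat(s['eef_rot']).as_matrix().round(3).tolist(),s['width'])
pin=np.array([.559,-.074,.246])
p=r.camera_params('wrist');im=r.camera('wrist');cv2.imwrite('pics/w3.png',im[:,:,::-1])
print(proj('wrist',[pin+[0,0,.03],pin],p).round(0))
for st,c,m in blobs(im,(20,150,60),(35,255,255),200):print(st,c.round(1))
```

```text
[0.54160806 0.08400468 0.33296023] [[0.995, 0.103, -0.002], [0.103, -0.995, -0.001], [-0.002, 0.0, -1.0]] 0.0117723144251974
[[497. 225.]
 [473. 212.]]
[  285   165   275    89 14406] [458.2 203.8]
[187 244  54  18 577] [213.6 253. ]
[  92  343  348   21 3365] [278.5 354.2]
```

View pics/w3.png

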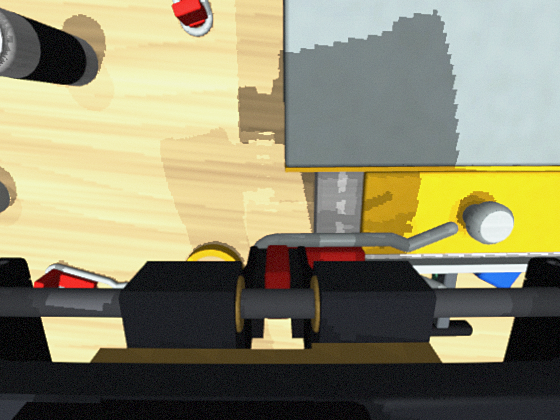

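Run:
```python
from h import *
s=r.read_state();Rm=R.from_quat(s['eef_rot']).as_matrix();d=Rm[:,1];n=Rm[:,0]
p=r.camera_params('wrist')
base=s['ee_pos']+[0,0,-.0173+.004]
for x,l in((92,20),(64,9.5),(38,13.5),(10,13.5)):
    print(x,proj('wrist',[base+(x+12)/1000*d+l/1000*n],p).round(1))
print('clip seat lateral meas: leg tip obs ->',(onz('wrist',[(455,228),(408,247),(340,240)],base[2],p)-base)@np.c_[d,n])
c=(485,500,515)
pin=np.array([.559,-.074,.246]);print('head edges pred',proj('wrist',[pin+[0,0,.03]+.016*v for v in(xc,-xc,yc,-yc)],p).round(0).tolist())
im=cv2.imread('pics/w3.png');print(im[223,455:525,0].tolist());print(im[190:255,496,0].tolist())
pin=np.array([.559,-.074,.246])
delta(pin+.137*yc+[0,0,.036],downR(YAW-np.pi/2))
```

```text
92 [[458.5 218.5]]
64 [[408.1 235.8]]
38 [[364.  229.4]]
10 [[315.4 229.5]]
clip seat lateral meas: leg tip obs -> [[0.10293024 0.0141733 ]
 [0.07680674 0.00243089]
 [0.03650741 0.00698399]]
head edges pred [[498.0, 202.0], [490.0, 244.0], [473.0, 224.0], [516.0, 223.0]]
[96, 58, 30, 30, 25, 27, 22, 20, 25, 21, 52, 83, 86, 94, 101, 108, 111, 122, 125, 132, 137, 148, 156, 169, 171, 170, 180, 232, 245, 242, 243, 245, 244, 243, 243, 241, 242, 241, 242, 241, 242, 241, 242, 244, 240, 241, 241, 243, 242, 245, 241, 242, 242, 242, 242, 242, 242, 253, 186, 68, 37, 42, 45, 41, 46, 44, 46, 40, 44, 43]
[41, 43, 44, 41, 42, 41, 42, 36, 39, 43, 27, 33, 74, 114, 123, 132, 138, 147, 157, 160, 144, 200, 246, 243, 240, 240, 236, 238, 237, 237, 241, 239, 239, 241, 244, 244, 242, 239, 236, 238, 235, 236, 241, 241, 240, 238, 237, 239, 242, 244, 244, 239, 190, 107, 38, 38, 42, 43, 43, 46, 43, 26, 81, 249, 255]
row [0.   1.99 6.99] [ 0.001  0.002 -0.015] dist 7.27 ang 0.9 time 11.7667
```

Run:
```python
from h import *
s=r.read_state();Rm=R.from_quat(s['eef_rot']).as_matrix();d=Rm[:,1];n=Rm[:,0]
p=r.camera_params('wrist')
b=s['ee_pos']+[0,0,-.0173]
P=lambda x,l,z:proj('wrist',[b+(x+12)/1000*d+l/1000*n+z/1000*zw],p)[0].round(1)
for l in(0,-6):
  print(l,'tab far z44',P(-12,13+l,44),'z12',P(-12,13+l,12),'near z44',P(-12,-13+l,44),'bar far top',P(20,9+l,12),'bar near top',P(20,-9+l,12),'leg',P(20,13.5+l,4),'loop',P(-30,l,4))
for n_ in('scene','top'):
  im=r.camera(n_);cv2.imwrite(f'pics/{n_}2.png',im[:,:,::-1]);print(n_,proj(n_,[s['ee_pos'],b+.104*d]).round(0).tolist())
a=cv2.imread('pics/w3.png')[190:310,230:470]
t=cv2.imread('pics/top2.png');q=proj('top',[b+.04*d])[0].astype(int)
t=cv2.resize(t[q[1]-40:q[1]+40,q[0]-50:q[0]+50],None,fx=3,fy=3,interpolation=2)
sc=cv2.imread('pics/scene2.png');q=proj('scene',[b+.04*d])[0].astype(int)
sc=cv2.resize(sc[q[1]-40:q[1]+40,q[0]-50:q[0]+50],None,fx=3,fy=3,interpolation=2)
o=np.zeros((600,720,3),np.uint8);o[:360]=cv2.resize(a,None,fx=3,fy=3,interpolation=2);o[360:,:300]=t;o[360:,300:600]=sc
cv2.imwrite('pics/c4.png',o)
```

```text
0 tab far z44 [277.3 260.6] z12 [277.1 235.4] near z44 [277.3 310. ] bar far top [334.8 242. ] bar near top [333.2 271.4] leg [332.8 229.5] loop [246.4 251.3]
-6 tab far z44 [277.3 272.5] z12 [277.1 245.5] near z44 [277.3 320.7] bar far top [334.3 252. ] bar near top [332.7 280.7] leg [332.3 239.2] loop [246.7 260.6]
scene [[260.0, 156.0], [284.0, 183.0]]
top [[257.0, 196.0], [292.0, 194.0]]
```

View pics/c4.png

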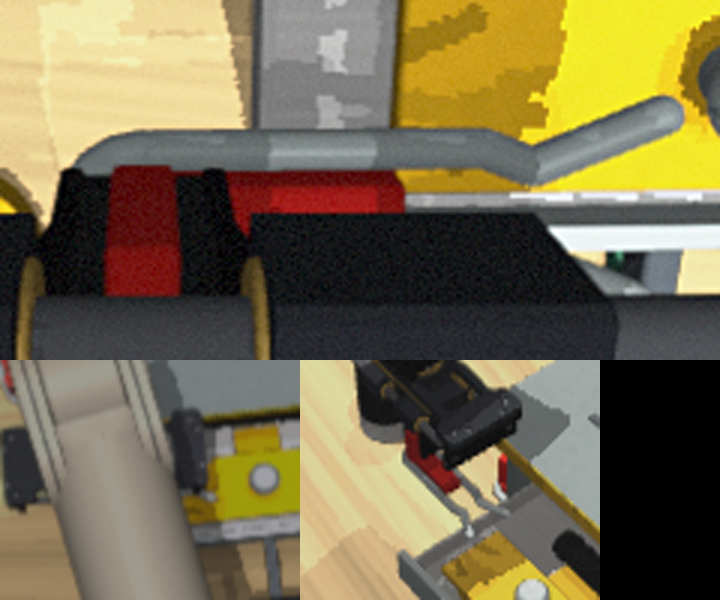

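Run:
```python
from h import *
s=r.read_state();Rm=R.from_quat(s['eef_rot']).as_matrix();d=Rm[:,1];n=Rm[:,0]
b=s['ee_pos']+[0,0,-.0173];q=proj('scene',[b+.04*d])[0].astype(int)
uv=[q+[(x-300+.5)/3-.5-50,(y-360+.5)/3-.5-40] for x,y in((469,535),(508,513),(407,456))]
print(((onz('scene',uv,b[2]+.004)-b)@np.c_[d,n]).round(4))
print(R.from_matrix(Rm).as_rotvec())
```

```text
[[ 0.0975 -0.0269]
 [ 0.0999  0.0157]
 [-0.0097 -0.0145]]
[ 3.13627570e+00  1.75458689e-01 -2.66324511e-03]
```

Run:
```python
from h import *
pin=np.array([.5577,-.074,.246])
Rt=downR(YAW-np.pi/2)
delta(pin+.137*yc+.006*xc+[0,0,.0393],Rt);delta(pin+.062*yc+.006*xc+[0,0,.0393],Rt)
```

```text
row [0.48 2.23 6.67] [0.    0.002 0.002] dist 7.05 ang 0.1 time 11.8667
row [0.47 9.73 6.67] [0.    0.002 0.002] dist 11.81 ang 0.1 time 11.8667
```

Request:
{"name": "carry_out", "arguments": {"steps": [[[0.5, 1, 1.5, 0, 0, 0], [0.5, 2.2, 3.5, 0, 0, 0], [0.5, 2.2, 5, 0, 0, 0], [0.5, 2.2, 6.2, 0, 0, 0], [0.5, 2.2, 6.7, 0, 0.002, 0], [0.5, 2.2, 6.7, 0, 0.002, 0], [0.5, 2.2, 6.7, 0, 0.002, 0]]]}}

```text
time: 12.45
ee_pos: [0.5489, 0.0643, 0.2669]
eef_rot: [0.998, 0.056, 0.001, 0.0]
ft_force: [0.2, 0.3, 0.1]
width: 0.0118
grip_force: 40.0
```

Run:
```python
from h import *
s=r.read_state();print(s['ee_pos'],s['ft_force'])
pin=np.array([.5577,-.074,.246]);Rt=downR(YAW-np.pi/2);delta(pin+.062*yc+.006*xc+[0,0,.0393],Rt)
d=Rt[:,1];n=Rt[:,0];b=s['ee_pos']+[0,0,-.0173]-.006*n
p=r.camera_params('wrist');im=r.camera('wrist');
for x,l,z in((92,20,4),(64,9.5,4),(38,13.5,4)):print(proj('wrist',[b+(x+12)/1000*d+l/1000*n+z/1000*zw],p).round(0))
print('pin',proj('wrist',[pin+[0,0,.03],pin],p).round(0).tolist())
a=cv2.resize(im[150:300,230:530],None,fx=2.6,fy=2.6,interpolation=2)
sc=r.camera('scene');q=proj('scene',[pin+.04*yc])[0].astype(int)
sc=cv2.resize(sc[q[1]-30:q[1]+30,q[0]-50:q[0]+50],None,fx=3.4,fy=3.4,interpolation=2)
o=np.zeros((600,780,3),np.uint8);o[:390]=a;o[392:392+204,:340]=sc;cv2.imwrite('pics/c5.png',o[:,:,::-1])
```

```text
[0.54887621 0.06433142 0.266882  ] [0.20454822 0.31996968 0.11807165]
row [-0.06  7.65  0.06] [ 0.    -0.001  0.002] dist 7.65 ang 0.2 time 12.45
[[457. 229.]]
[[407. 246.]]
[[363. 239.]]
pin [[536.0, 279.0], [499.0, 255.0]]
```

View pics/c5.png

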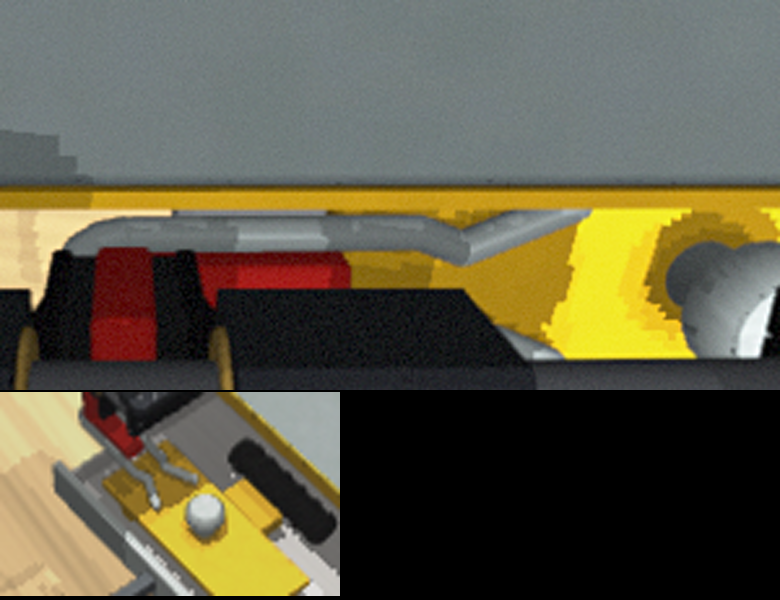

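The shank base is at (499,256) against a predicted (499,255), and the scene crop shows the legs lined up either side of the pin. I'll push along y.

Request:
{"name": "carry_out", "arguments": {"steps": [[[-0.05, 1.2, 0, 0, 0, 0], [-0.05, 2.4, 0, 0, 0, 0], [-0.05, 3.6, 0, 0, 0, 0], [-0.05, 4.4, 0, 0, 0, 0], [-0.05, 4.8, 0, 0, 0, 0], [-0.05, 4.8, 0, 0, 0, 0]]]}}

```text
time: 13.05
ee_pos: [0.5538, 0.014, 0.2662]
eef_rot: [0.999, 0.054, 0.0, 0.0]
ft_force: [-0.4, -0.2, -1.2]
width: 0.0114
grip_force: 40.0
```

Request:
{"name": "carry_out", "arguments": {"steps": [[[0, 0.7, 0, 0, 0, 0], [0, 1.4, 0, 0, 0, 0], [0, 2.0, 0, 0, 0, 0], [0, 2.4, 0, 0, 0, 0], [0, 2.7, 0, 0, 0, 0], [0, 2.9, 0, 0, 0, 0], [0, 2.9, 0, 0, 0, 0], [0, 2.9, 0, 0, 0, 0]]]}}

```text
time: 13.72
ee_pos: [0.5568, -0.0132, 0.2663]
eef_rot: [0.998, 0.055, 0.0, 0.0]
ft_force: [0.1, -0.7, -1.6]
width: 0.0118
grip_force: 40.0
```

Run:
```python
from h import *
s=r.read_state();print(s['ee_pos'],s['ft_force'],s['width'])
pin=np.array([.5577,-.074,.246]);Rt=downR(YAW-np.pi/2);delta(pin+.062*yc+.006*xc+[0,0,.0393],Rt)
im=r.camera('wrist');a=cv2.resize(im[150:300,230:530],None,fx=2.6,fy=2.6,interpolation=2)
sc=r.camera('scene');q=proj('scene',[pin+.04*yc])[0].astype(int)
sc=cv2.resize(sc[q[1]-30:q[1]+30,q[0]-50:q[0]+50],None,fx=3.4,fy=3.4,interpolation=2)
o=np.zeros((600,780,3),np.uint8);o[:390]=a;o[392:392+204,:340]=sc;cv2.imwrite('pics/c6.png',o[:,:,::-1])
```

```text
[ 0.55683214 -0.01320601  0.26629255] [ 0.11663437 -0.7071117  -1.62367623] 0.011833625445432445
row [ 0.02 -0.15 -0.  ] [ 0.    -0.001 -0.   ] dist 0.15 ang 0.1 time 13.7167
```

I've used all my picture views, so I'll confirm the snap by feel: a small pull back should meet the bulges.

Request:
{"name": "carry_out", "arguments": {"steps": [[[0, -0.3, 0, 0, 0, 0], [0, -0.5, 0, 0, 0, 0], [0, -0.6, 0, 0, 0, 0], [0, -0.6, 0, 0, 0, 0]]]}}

```text
time: 14.15
ee_pos: [0.5562, -0.0074, 0.2663]
eef_rot: [0.998, 0.055, 0.0, 0.001]
ft_force: [-0.2, -2.3, 0.0]
width: 0.0122
grip_force: 40.0
```

Request:
{"name": "carry_out", "arguments": {"steps": [[[0, 0.5, 0, 0, 0, 0], [0, 0.8, 0, 0, 0, 0], [0, 1.0, 0, 0, 0, 0], [0, 1.0, 0, 0, 0, 0]]]}}

```text
time: 14.48
ee_pos: [0.5571, -0.0152, 0.2664]
eef_rot: [0.998, 0.056, 0.0, -0.001]
ft_force: [-1.3, 6.2, 1.4]
width: 0.0113
grip_force: 40.0
```

Both ends of the play were felt (about −0.008 and −0.015), so the clip has snapped on. Next I centre it, lower it by 3 mm and release with a partial opening.

Request:
{"name": "carry_out", "arguments": {"steps": [[[0, -0.3, 0, 0, 0, 0], [0, -0.5, 0, 0, 0, 0], [0, -0.5, 0.2, 0, 0, 0], [0, -0.5, 0.3, 0, 0, 0], [0, -0.5, 0.3, 0, 0, 0], [0, -0.5, 0.3, 0, 0, 0]]]}}

```text
time: 14.98
ee_pos: [0.5568, -0.0123, 0.2632]
eef_rot: [0.998, 0.055, 0.0, 0.0]
ft_force: [0.1, 0.3, 0.6]
width: 0.0117
grip_force: 40.0
```

Request:
{"name": "carry_out", "arguments": {"steps": [[[0, 0, 0, 0, 0, 0], [0, 0, 0, 0, 0, 0], [0, 0, 0, 0, 0, 0], [0, 0, 0, 0, 0, 0], [0, 0, 0, 0, 0, 0], [0, 0, 0, 0, 0, 0], [0, 0, 0, 0, 0, 0], [0, 0, 0, 0, 0, 0]]], "hand": 0.3}}

```text
time: 15.65
ee_pos: [0.5567, -0.0121, 0.2633]
eef_rot: [0.998, 0.055, 0.0, 0.0]
ft_force: [-0.4, -0.3, 0.9]
width: 0.0301
grip_force: 0.0
```

Request:
{"name": "carry_out", "arguments": {"steps": [[[0, 0, -1, 0, 0, 0], [0, 0, -2, 0, 0, 0], [0, 0, -4, 0, 0, 0], [0, 0, -7, 0, 0, 0], [0, 0, -10, 0, 0, 0], [0, 0, -12, 0, 0, 0], [-2, -3, -12, 0, 0, 0], [-4, -6, -12, 0, 0, 0], [-6, -10, -12, 0, 0, 0], [-8, -14, -12, 0, 0, 0], [-8, -17, -12, 0, 0, 0], [-8, -20, -12, 0, 0, 0], [-8, -20, -12, 0, 0, 0]]]}}

```text
time: 16.73
ee_pos: [0.4528, 0.1845, 0.385]
eef_rot: [0.998, 0.059, 0.002, -0.001]
ft_force: [-0.5, 0.1, -0.4]
width: 0.0305
grip_force: 0.0
```

Run:
```python
from h import *
pin=np.array([.5577,-.074,.246])
for n in('top','scene'):
    im=r.camera(n);cv2.imwrite(f'pics/{n}9.png',im[:,:,::-1])
    print(n,'pred tab top',proj(n,[pin+.062*yc+[0,0,.044]]).round(1),'bar end',proj(n,[pin+.012*yc+[0,0,.012]]).round(1))
    for st,c,m in blobs(im,(0,150,60),(7,255,255),15):
        q=proj(n,[pin+.04*yc])[0]
        if np.linalg.norm(c-q)<40:print(' red',st,c.round(1),((onz(n,[c],.26)-pin)@np.c_[xc,yc]).round(4))
    for st,c,m in blobs(im,(20,180,90),(32,255,255),100):
        if np.linalg.norm(c-proj(n,[pin])[0])<25:
            ys,xs=np.nonzero(m);P=(onz(n,np.c_[xs,ys],.246)-pin)@np.c_[xc,yc]
            print(' plate x range',np.percentile(P[:,0],[1,99]).round(4),'y',np.percentile(P[:,1],[1,99]).round(4))
    old=cv2.imread(f'pics/{n}1.png')[:,:,::-1].copy()
    for st,c,m in blobs(old,(20,180,90),(32,255,255),100):
        if np.linalg.norm(c-proj(n,[pin])[0])<25:
            ys,xs=np.nonzero(m);P=(onz(n,np.c_[xs,ys],.246)-pin)@np.c_[xc,yc]
            print(' before       ',np.percentile(P[:,0],[1,99]).round(4),'y',np.percentile(P[:,1],[1,99]).round(4))
```

```text
top pred tab top [[288.6 195.7]] bar end [[304.2 196.2]]
 red [286 192  18   8  90] [293.7 196.2] [[0.0031 0.0451]]
 plate x range [-0.0295  0.0609] y [-0.0848  0.0869]
 before        [-0.0294  0.0601] y [-0.0843  0.0865]
scene pred tab top [[281.3 186.9]] bar end [[292.7 205.4]]
 red [285 159   3  13  32] [286.1 164.9] [[0.0755 0.133 ]]
 red [278 185  14  22 147] [283.6 194.9] [[0.0021 0.054 ]]
 plate x range [-0.0359  0.0568] y [-0.0909  0.0829]
 before        [-0.0359  0.0551] y [-0.0905  0.0835]
```

The clip's red bar ends at the predicted pixel beside the pin, and the plate hasn't shifted since the pull-out. Handing in.

```bash
python3 -c "
from bench import r
print(r.close_job())"
```

```text
the job is handed in; nothing more can be done
None
```

The tray is out against its stop and the small red clip is snapped onto the pin and lying on the plate; no bystander was knowingly touched, and the job was handed in at about 17 s (no verdict returned).

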